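# Take the dip basket down and hold the cleaner's lid open for loading

## Robot

A 7-joint arm with a two-finger parallel gripper is mounted at the origin on the work surface. World frame = base frame: x ahead of the robot, y to its left, z up, the work surface at z = 0. Lengths are in m, angles in rad, forces in N, time in s.
With the tool pointing down it reaches from about 0.425 to 0.875 m from the base axis. Payload 4.7 kg.
Tool frame: the origin (TCP) lies on the centre line of the jaws, within the pads' length; the fingertips stand 14 mm ahead of it and the grasp point (between the pads) lies 5 mm behind it; z points along the fingers, y is the line along which they close (so a half turn about z gives the same grasp; the last joint's range is limited). The gripper opens to 87 mm and grips with 3 to 60 N. Pads are 19 mm wide; open, the fingers measure 117 mm over their backs; the gripper's body (75 mm by 190 mm) begins 51 mm behind the grasp point.
Start: joints at [0.014, 0.321, -0.07, 1.45, 0.023, 1.371, -0.057], TCP at [0.65, -0, 0.237] pointing down, gripper open.
Joint ranges: [-2.86, 2.86], [-0.3, 2.09], [-1.38, 1.24], [0.06, 2.45], [-1.56, 4.7], [0.09, 2.05], [-2.69, 2.69]. Speed limits (rad/s): [2.57, 2.57, 3.14, 3.14, 3.14, 3.14, 3.14].

## Interface

Orientations are given as a rotation vector (axis times angle).
In Python, from bench import * gives the robot as it stands.
- The arm moves only by the shell command python3 -m jog 'ROWS' [FORCE]. ROWS is JSON, a list of rows, each an object of numbers: "claw": the finger opening in mm, from 0 to 87; "dx", "dy", "dz": the shift along the tool's x, y, z in mm; "spin": the turn about the tool's z in degrees. In form: [{"claw": .., "dx": .., "dy": .., "dz": .., "spin": ..}, ...]. A call has 1 to 20 rows; each row is the pose to reach, as a shift and turn from the pose commanded when the call began, along the tool's axes at that moment; what a row does not reach only later rows make up. A row lasts 1/12 s, in which the tool goes at most 41.7 mm and 7.16 degrees, less where a joint would pass 70% of its speed; a pose out of reach is approached as far as the arm can. A call with a gripper value outside its range is refused whole. The fingers move at their own pace and stop on an object; FORCE is the grip in N (left out, the last holds). Time passes only in rows, so rows that repeat a pose let the fingers close. It gives the time, the measured TCP pose, the force, the opening and the grip force at its end, in the units of the state.
- get_state(): the state, without advancing time (a new reading comes with each control period).
- get_image(name): name is "scene" or "side" or "wrist"; returns a dict with "frame" (480x640x3 uint8, red, green, blue), "depth" (480x640 float32, m along the optical axis (not along the pixel's ray), 0 where there is no reading), "K" (3x3 intrinsics, pixels), "distortion" ([k1, k2, p1, p2, k3] as OpenCV has them; the pictures are not rectified), "T" (4x4, takes a point from camera to world coordinates); the wrist camera has in their place "mount" (4x4, takes a point from camera to tool coordinates, whose origin is the TCP and whose axes are the flange's). Camera axes: x right, y down, z forward; pixel columns grow to the right and rows downward; lengths in m; the calibration is good to about 2 mm. A picture is of the moment at which its call begins: read the wrist's pose just before it.
- close_job(): hands the job in; it is judged then, once.
The state is a dict: "time": time; "joint_positions": joint angles; "qd": joint speeds; "joint_torque": joint torques, N m; "position": TCP position; "tool_rot": TCP orientation; "ft_force": force on the tool from outside, world axes, zero at the start; "torque": the same for the moment, N m; "grip_width": opening from 0.0 (shut) to 1.0 (fully open); "grip_force": force on a finger pad.
Only numpy, scipy, OpenCV 4.12 (cv2) and the standard library are available. Lean on these libraries where they do the work, as an engineer would, in place of code of your own. Each camera call takes 0.05 s, during which the arm holds its last target. There are 200 camera calls.

## Task

I need both hands to load the ultrasonic cleaner. Lift the dip basket up and off its hook by its blue grip, set it down upright (do not drop it) inside the white drip tray and let go of it; then raise the cleaner's lid by its black bar handle to about 60 degrees and keep holding it there, finishing while still holding the handle, because the lid falls shut by itself. Leave the green jar, the beaker, the bangle and the soldering block where they are.

Things in the scene. Friction and masses are not known exactly. Their poses are not given: they have to be found in the camera images.
- stand: Fixed hook stand. Origin: on the table below the hook's low point, where the basket hangs. The hook, an 8 mm rod, runs along its x: post 65 mm to +x (top 158 mm high), rod axis 150 mm high at the origin, upturned tip 26 mm to -x (top 170 mm high). The basket comes off when raised 20 to 35 mm and moved to the stand's -x; its foot measures 150 x 110 mm, 8 mm thick.
- basket_grip (a point): Centre of the dip basket's blue grip block (20 mm along x, 16 mm along y, 45 mm high), 137.5 mm above the basket's underside. Its axes are the basket's: z up; while it hangs, x lies along the hook within a few degrees. Take it from above on its two y faces, so that the fingers stay beside the hook, whose axis is 42 mm below this centre.
- basket: The dip basket, loose, about 160 g: round metal cup 72 mm across, 50 mm high; above it a wire bail in its y-z plane (a 45-degree V at its apex, 105 mm above the underside), on top the blue grip, up to 160 mm. Origin: centre of the underside. It hangs by the bail's apex on the hook.
- tray: Fixed white square drip tray, 150 x 150 mm outside, rim 12 mm high, wall 5 mm, inner floor 5 mm above the work surface. Origin: centre of its underside.
- cleaner: Fixed ultrasonic cleaner, steel box 150 mm (x) by 220 mm (y) by 110 mm high. Origin: centre of its underside; its -x side with the grey panel is the front, over which the lid's handle juts out.
- lid_hinge (a point): Middle of the lid's hinge axis, on the far (+x) upper rim of the cleaner, 110 mm above the work surface. The axis is the cleaner's y axis.
- lid_handle (a point): Black bar handle of the blue lid: round bar, 10 mm thick, 130 mm long along y, in the lid's plane, 45 mm beyond its front edge (a stay at each end). Origin: mid-bar; lid shut: 199 mm to the cleaner's -x of the hinge and 5 mm above it. Only 40 mm is free between bar and cleaner: from above, do not open the gripper wide. The round bar can turn between the fingers.
- lid (a joint): Angle of the lid in rad: 0 shut, growing as its front edge rises; 1.047 is 60 degrees; stop at 1.45. Lid and handle together about 0.5 kg, no spring: it falls shut from any angle when not held.
- green_jar: Bystander: green glass jar with a blue cap, 52 mm across, 95 mm high, stands on the work surface. Origin: centre of the underside.
- glass_beaker: Bystander: clear open beaker, 60 mm across, 85 mm high. Origin: centre of the underside.
- brass_bangle: Bystander: brass ring lying flat, 64 mm across, 12 mm high. Origin: centre of the underside.
- solder_block: Bystander: white ceramic soldering block 70 x 50 x 28 mm. Origin: centre of the underside.

How it is judged:
By the outcome, as a careful person would: the job done as asked, in the order asked, and still so for the second after the job is handed in, while the arm keeps its last pose, push and grip.
It also fails if it takes over 61 s, if anything falls off the work surface, if the arm or the gripper's body presses on something with over 40 N, if the wrist force passes 120 N, or if a joint passes its speed limit or range.

## Working session

There is one attempt and no reset: what is moved stays moved. The work goes in short steps, Python scripts to look and compute and a shell command to move; the robot and the scene stay as the last step left them, time stands still between calls to the robot, and variables do not carry over. Pictures are saved under pics/ and viewed, at most 10 in all, crops included, and the job is handed in when it is done.

```bash
mkdir -p pics; cat > h.py <<'E'
import numpy as np, cv2
from bench import *
from scipy.spatial.transform import Rotation as R
def save(im,n): cv2.imwrite('pics/'+n,cv2.cvtColor(im['frame'],cv2.COLOR_RGB2BGR))
def cloud(im):
    h,w=im['depth'].shape
    u,v=np.meshgrid(np.arange(w),np.arange(h))
    p=cv2.undistortPoints(np.stack([u,v],-1).reshape(-1,1,2).astype(np.float64),im['K'],np.array(im['distortion'])).reshape(h,w,2)
    d=im['depth'][...,None]
    c=np.concatenate([p*d,d],-1)
    T=np.array(im['T'])
    return c@T[:3,:3].T+T[:3,3]
E
python3 - <<'E'
from h import *
for n in('scene','side'):
    im=get_image(n); save(im,n+'1.png'); np.savez(n+'1.npz',**{k:np.array(v) for k,v in im.items()}); print(n,np.round(np.array(im['T']),3).tolist())
s=get_state();print(s)
E
```

```text
scene [[-0.21, 0.677, -0.705, 1.455], [0.977, 0.161, -0.136, 0.152], [0.021, -0.718, -0.696, 1.017], [0.0, 0.0, 0.0, 1.0]]
side [[0.732, -0.346, 0.587, -0.018], [-0.681, -0.34, 0.649, -0.667], [-0.025, -0.875, -0.484, 0.647], [0.0, 0.0, 0.0, 1.0]]
{'time': 0.1, 'joint_positions': array([ 0.01413203,  0.32177   , -0.07009107,  1.45157315,  0.02261308,
        1.37081502, -0.05689595]), 'qd': array([ 0.00018111, -0.00134451, -0.00110139, -0.00115957, -0.00098705,
        0.00032311, -0.00199135]), 'joint_torque': array([ 1.37795760e-04, -4.92569017e+01, -4.06077392e-01, -3.13399816e+01,
       -6.42974046e-02,  3.95253638e-02,  6.49213871e-05]), 'position': array([ 6.49513034e-01, -6.92399232e-05,  2.35547098e-01]), 'tool_rot': array([-2.22059623e+00, -2.22061612e+00,  2.08858208e-03]), 'ft_force': array([0.03767354, 0.12830198, 0.36256123]), 'torque': array([ 0.00815528, -0.03705955,  0.04335861]), 'grip_force': 0.0, 'grip_width': 1.0017990074143017}
```

View pics/scene1.png

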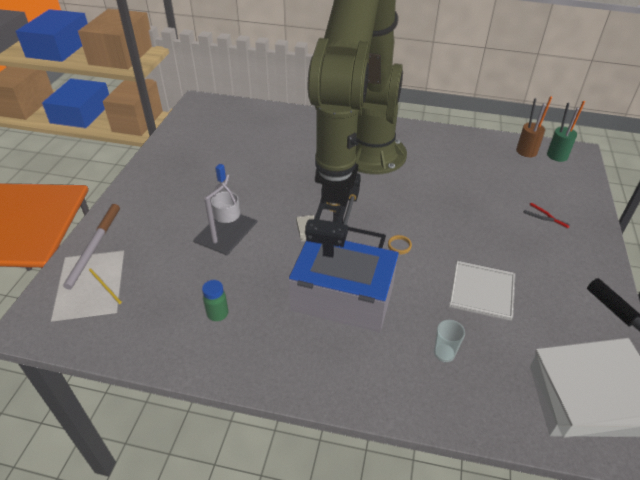

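View pics/side1.png

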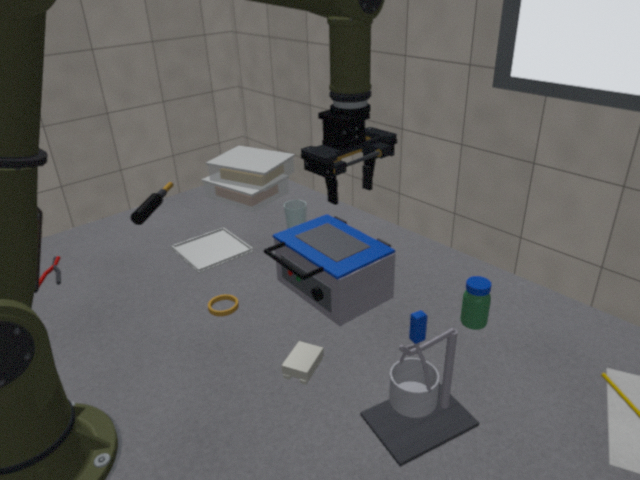

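The scene view has the basket grip at (221,173), the tray at (483,290), the cleaner lid at (345,267), the jar at (215,300) and the beaker at (449,340). In the side view the grip is at (418,326), the tray at (212,247), the bar handle at about (297,262) and the hook post at (450,370).

```bash
cat > m.py <<'E'
from h import *
D={n:dict(np.load(n+'1.npz')) for n in('scene','side')}
for n,im in D.items():
    P=cloud(im); hsv=cv2.cvtColor(im['frame'],cv2.COLOR_RGB2HSV); ok=im['depth']>0
    H,S,V=hsv[...,0],hsv[...,1],hsv[...,2]
    X,Y,Z=P[...,0],P[...,1],P[...,2]
    inr=ok&(X>.3)&(X<1.05)&(np.abs(Y)<.6)
    def rep(t,m):
        k,l,st,c=cv2.connectedComponentsWithStats(m.astype(np.uint8))
        for i in range(1,k):
            if st[i,4]>25:
                q=P[l==i]; a=cv2.minAreaRect(q[:,:2].astype(np.float32)*1000)
                print(n,t,st[i,4],c[i].round(0),'med',np.median(q,0).round(3),'zr',np.percentile(q[:,2],[3,97]).round(3),'rect',np.round(a[0]),np.round(a[1]),round(a[2],1))
    rep('blue',inr&(H>100)&(H<125)&(S>150)&(Z>.06))
    rep('white',inr&(S<40)&(V>150)&(Z<.04)&(Z>-.01))
    rep('black',inr&(V<45)&(Z<.15)&(Z>.08))
    rep('foot',inr&(V<75)&(Z<.02)&(Z>.003)&(Y<-.1))
    rep('hook',inr&(Z>.13)&(Z<.18)&(Y<-.1)&(S<60))
    rep('green',inr&(H>50)&(H<90)&(S>80))
E
python3 m.py
```

```text
scene blue 100 [221. 172.] med [ 0.454 -0.326  0.198] zr [0.178 0.215] rect [ 453. -328.] [14. 20.] 80.2
scene blue 2477 [348. 271.] med [0.651 0.048 0.119] zr [0.115 0.122] rect [642.  24.] [221. 199.] 87.3
scene blue 285 [213. 289.] med [ 0.74  -0.252  0.095] zr [0.082 0.099] rect [ 736. -255.] [44. 41.] 36.6
scene white 156 [303. 225.] med [ 0.409 -0.127  0.028] zr [0.013 0.032] rect [ 411. -132.] [40. 82.] 84.9
scene white 701 [112. 271.] med [ 0.669 -0.566  0.002] zr [-0.002  0.006] rect [ 674. -569.] [165.  60.] 22.4
scene white 2722 [483. 289.] med [0.519 0.361 0.007] zr [0.002 0.014] rect [513. 363.] [152. 170.] 85.9
scene white 1142 [ 93. 302.] med [ 0.773 -0.563  0.001] zr [-0.002  0.005] rect [ 765. -545.] [131. 110.] 0.2
scene white 58 [448. 356.] med [0.749 0.285 0.024] zr [0.011 0.038] rect [749. 286.] [ 6. 22.] 20.8
scene foot 476 [225. 236.] med [ 0.489 -0.323  0.007] zr [0.004 0.012] rect [ 468. -335.] [104. 148.] 75.5
scene hook 216 [217. 192.] med [ 0.465 -0.338  0.153] zr [0.133 0.167] rect [ 470. -340.] [50. 98.] 58.8
scene green 388 [217. 308.] med [ 0.753 -0.24
[... 619 characters left out ...]
2 -0.532  0.002] zr [-0.     0.004] rect [ 762. -527.] [81. 49.] 19.5
side white 1952 [623. 433.] med [ 0.665 -0.566  0.001] zr [-0.001  0.003] rect [ 678. -561.] [160.  43.] 22.9
side black 363 [291. 264.] med [0.497 0.01  0.118] zr [0.113 0.121] rect [515.  28.] [138.  52.] 86.9
side foot 156 [473. 323.] med [ 0.714 -0.269  0.012] zr [0.004 0.019] rect [ 719. -266.] [18. 48.] 27.3
side foot 3940 [418. 429.] med [ 0.438 -0.355  0.008] zr [0.005 0.01 ] rect [ 462. -337.] [109. 149.] 75.7
side hook 645 [431. 345.] med [ 0.466 -0.343  0.154] zr [0.132 0.167] rect [ 469. -333.] [98. 48.] 1.4
side green 824 [475. 310.] med [ 0.714 -0.269  0.044] zr [0.008 0.075] rect [ 720. -265.] [26. 48.] 26.9
```

```bash
R='{"claw":60,"dx":-331,"dy":-200,"dz":-60,"spin":-76}'; python3 -m jog '[{"claw":60,"dx":-331,"dy":-200,"dz":-60,"spin":-76},{"claw":60,"dx":-331,"dy":-200,"dz":-60,"spin":-76},{"claw":60,"dx":-331,"dy":-200,"dz":-60,"spin":-76},{"claw":60,"dx":-331,"dy":-200,"dz":-60,"spin":-76},{"claw":60,"dx":-331,"dy":-200,"dz":-60,"spin":-76},{"claw":60,"dx":-331,"dy":-200,"dz":-60,"spin":-76},{"claw":60,"dx":-331,"dy":-200,"dz":-60,"spin":-76},{"claw":60,"dx":-331,"dy":-200,"dz":-60,"spin":-76},{"claw":60,"dx":-331,"dy":-200,"dz":-60,"spin":-76},{"claw":60,"dx":-331,"dy":-200,"dz":-60,"spin":-76},{"claw":60,"dx":-331,"dy":-200,"dz":-60,"spin":-76},{"claw":60,"dx":-331,"dy":-200,"dz":-60,"spin":-76},{"claw":60,"dx":-331,"dy":-200,"dz":-60,"spin":-76},{"claw":60,"dx":-331,"dy":-200,"dz":-60,"spin":-76},{"claw":60,"dx":-331,"dy":-200,"dz":-60,"spin":-76},{"claw":60,"dx":-331,"dy":-200,"dz":-60,"spin":-76},{"claw":60,"dx":-331,"dy":-200,"dz":-60,"spin":-76}]'
cat > w.py <<'E'
from h import *
import sys
s=get_state(); im=get_image('wrist'); 
T=np.eye(4); T[:3,:3]=R.from_rotvec(s['tool_rot']).as_matrix(); T[:3,3]=s['position']
im['T']=T@np.array(im['mount']); save(im,sys.argv[1])
print('axes (cols)',T[:3,:3].round(3).tolist(),s['position'].round(4),s['joint_positions'].round(2))
P=cloud(im);hsv=cv2.cvtColor(im['frame'],cv2.COLOR_RGB2HSV)
H,S,V=[hsv[...,i] for i in range(3)]
def loc(t,m,lo,hi):
    m=m&(im['depth']>0)&(P[...,2]>lo)&(P[...,2]<hi)
    q=P[m]
    if len(q)<30: print(t,'none',len(q)); return
    tc=(q-T[:3,3])@T[:3,:3]*1000
    a=cv2.minAreaRect(q[:,:2].astype(np.float32)*1000)
    print(t,len(q),'world med',np.median(q,0).round(4),'rect',np.round(a[0],1),np.round(a[1],1),round(a[2],1),'tool mid range',((np.percentile(tc,2,0)+np.percentile(tc,98,0))/2).round(1),np.percentile(tc,2,0).round(1),np.percentile(tc,98,0).round(1))
    v,u=np.nonzero(m); print('  px',u.mean().round(),v.mean().round())
blue=(H>100)&(H<125)&(S>150)
if sys.argv[2]=='grip': loc('griptop',blue,.208,.225); loc('grip',blue,.17,.225)
else:
    loc('bar',(V<60)&(P[...,0]<.53),.105,.13); loc('lid',blue,.11,.13)
E
python3 w.py wrist1.png grip
```

```text
time: 1.52
position: [0.4506, -0.3301, 0.2964]
tool_rot: [-0.381, -3.118, -0.0]
ft_force: [-0.5, -0.1, 0.3]
grip_width: 0.684
grip_force: 0.0
axes (cols) [[-0.971, 0.241, -0.0], [0.241, 0.971, 0.0], [0.0, 0.0, -1.0]] [ 0.4506 -0.3301  0.2964] [ 0.51  0.1   0.08  1.59 -0.01  1.45  1.92]
griptop 482 world med [ 0.4479 -0.3309  0.214 ] rect [ 448.4 -330.8] [13.2 18. ] 76.0 tool mid range [ 2.  -1.2 82.5] [-6.5 -7.7 80.9] [10.5  5.3 84.2]
  px 310.0 249.0
grip 482 world med [ 0.4479 -0.3309  0.214 ] rect [ 448.4 -330.8] [13.2 18. ] 76.0 tool mid range [ 2.  -1.2 82.5] [-6.5 -7.7 80.9] [10.5  5.3 84.2]
  px 310.0 249.0
```

```bash
python3 -m jog '[{"claw":60,"dx":2,"dy":-1,"dz":30,"spin":0},{"claw":60,"dx":2,"dy":-1,"dz":60,"spin":0},{"claw":60,"dx":2,"dy":-1,"dz":85,"spin":0},{"claw":60,"dx":2,"dy":-1,"dz":100,"spin":0},{"claw":60,"dx":2,"dy":-1,"dz":107,"spin":0},{"claw":60,"dx":2,"dy":-1,"dz":107,"spin":0},{"claw":40,"dx":2,"dy":-1,"dz":107,"spin":0},{"claw":25,"dx":2,"dy":-1,"dz":107,"spin":0},{"claw":15,"dx":2,"dy":-1,"dz":107,"spin":0},{"claw":5,"dx":2,"dy":-1,"dz":107,"spin":0},{"claw":5,"dx":2,"dy":-1,"dz":107,"spin":0},{"claw":5,"dx":2,"dy":-1,"dz":107,"spin":0},{"claw":5,"dx":2,"dy":-1,"dz":107,"spin":0},{"claw":5,"dx":2,"dy":-1,"dz":107,"spin":0}]' 25
```

```text
time: 2.73
position: [0.4479, -0.3313, 0.1897]
tool_rot: [0.383, 3.118, 0.0]
ft_force: [-0.6, 0.4, 1.7]
grip_width: 0.183
grip_force: 25.0
```

```bash
python3 -m jog '[{"claw":5,"dx":0,"dy":0,"dz":-10,"spin":0},{"claw":5,"dx":0,"dy":0,"dz":-20,"spin":0},{"claw":5,"dx":0,"dy":0,"dz":-28,"spin":0},{"claw":5,"dx":0,"dy":0,"dz":-28,"spin":0},{"claw":5,"dx":0,"dy":0,"dz":-28,"spin":0},{"claw":5,"dx":10,"dy":0,"dz":-28,"spin":0},{"claw":5,"dx":20,"dy":0,"dz":-28,"spin":0},{"claw":5,"dx":30,"dy":0,"dz":-28,"spin":0},{"claw":5,"dx":40,"dy":0,"dz":-28,"spin":0},{"claw":5,"dx":50,"dy":0,"dz":-28,"spin":0},{"claw":5,"dx":60,"dy":0,"dz":-28,"spin":0},{"claw":5,"dx":70,"dy":0,"dz":-28,"spin":0},{"claw":5,"dx":80,"dy":0,"dz":-28,"spin":0},{"claw":5,"dx":87,"dy":0,"dz":-28,"spin":0},{"claw":5,"dx":87,"dy":0,"dz":-28,"spin":0}]' && python3 - <<'E'
from h import *
im=get_image('side'); save(im,'side2.png')
E
```

```text
time: 3.98
position: [0.3619, -0.3104, 0.2178]
tool_rot: [-0.385, -3.118, 0.0]
ft_force: [-0.8, -0.8, -1.6]
grip_width: 0.182
grip_force: 25.0
```

View pics/side2.png

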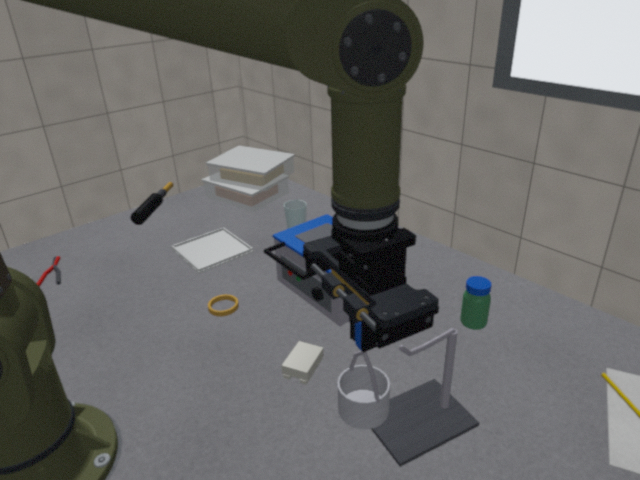

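The picture shows the basket free of the hook: cup at (363,395), hook tip at (405,350). Next I lift it and carry it over.

```bash
python3 -m jog '[{"claw":5,"dx":0,"dy":0,"dz":-20,"spin":0},{"claw":5,"dx":0,"dy":0,"dz":-50,"spin":0},{"claw":5,"dx":0,"dy":0,"dz":-80,"spin":0},{"claw":5,"dx":-5,"dy":10,"dz":-95,"spin":0},{"claw":5,"dx":-10,"dy":30,"dz":-100,"spin":0},{"claw":5,"dx":-20,"dy":60,"dz":-100,"spin":0},{"claw":5,"dx":-30,"dy":90,"dz":-100,"spin":0},{"claw":5,"dx":-40,"dy":120,"dz":-100,"spin":4},{"claw":5,"dx":-40,"dy":150,"dz":-100,"spin":8},{"claw":5,"dx":-40,"dy":180,"dz":-100,"spin":12},{"claw":5,"dx":-40,"dy":210,"dz":-100,"spin":16},{"claw":5,"dx":-40,"dy":240,"dz":-100,"spin":20},{"claw":5,"dx":-40,"dy":270,"dz":-100,"spin":24},{"claw":5,"dx":-40,"dy":300,"dz":-100,"spin":28},{"claw":5,"dx":-40,"dy":330,"dz":-100,"spin":32},{"claw":5,"dx":-40,"dy":350,"dz":-100,"spin":36},{"claw":5,"dx":-40,"dy":360,"dz":-100,"spin":39},{"claw":5,"dx":-40,"dy":360,"dz":-100,"spin":39}]'; python3 - <<'E'
from h import *
s=get_state();M=R.from_rotvec(s['tool_rot']).as_matrix();print(s['position'],M.round(3).tolist(),s['joint_positions'].round(2));d=np.array([.518,.359,s['position'][2]])-s['position'];print(M.T@d*1000)
E
```

```text
time: 5.53
position: [0.49, 0.0329, 0.3175]
tool_rot: [-1.395, -2.815, -0.003]
ft_force: [0.1, 0.7, -2.1]
grip_width: 0.179
grip_force: 25.0
[0.48996767 0.03294872 0.31754563] [[-0.606, 0.796, 0.001], [0.796, 0.606, 0.002], [0.001, 0.001, -1.0]] [ 0.24 -0.04 -0.34  1.69 -0.01  1.48  0.54]
[242.49680564 219.75034207   0.58027838]
```

```bash
python3 -m jog '[{"claw":5,"dx":11,"dy":10,"dz":0,"spin":4},{"claw":5,"dx":33,"dy":30,"dz":0,"spin":8},{"claw":5,"dx":55,"dy":50,"dz":0,"spin":12},{"claw":5,"dx":77,"dy":70,"dz":0,"spin":16},{"claw":5,"dx":99,"dy":90,"dz":0,"spin":20},{"claw":5,"dx":121,"dy":110,"dz":0,"spin":24},{"claw":5,"dx":143,"dy":130,"dz":0,"spin":28},{"claw":5,"dx":165,"dy":150,"dz":0,"spin":32},{"claw":5,"dx":187,"dy":170,"dz":0,"spin":36},{"claw":5,"dx":209,"dy":190,"dz":0,"spin":40},{"claw":5,"dx":230,"dy":208,"dz":20,"spin":40},{"claw":5,"dx":240,"dy":218,"dz":45,"spin":40},{"claw":5,"dx":242,"dy":220,"dz":70,"spin":40},{"claw":5,"dx":242,"dy":220,"dz":95,"spin":40},{"claw":5,"dx":242,"dy":220,"dz":115,"spin":40},{"claw":5,"dx":242,"dy":220,"dz":130,"spin":40},{"claw":5,"dx":242,"dy":220,"dz":140,"spin":40},{"claw":5,"dx":242,"dy":220,"dz":145,"spin":40},{"claw":5,"dx":242,"dy":220,"dz":145,"spin":40}]'; python3 - <<'E'
from h import *
im=get_image('side'); save(im,'side3.png')
E
```

```text
time: 7.12
position: [0.5196, 0.3538, 0.1715]
tool_rot: [-2.279, -2.162, 0.003]
ft_force: [-0.2, -0.1, -1.0]
grip_width: 0.179
grip_force: 25.0
```

View pics/side3.png

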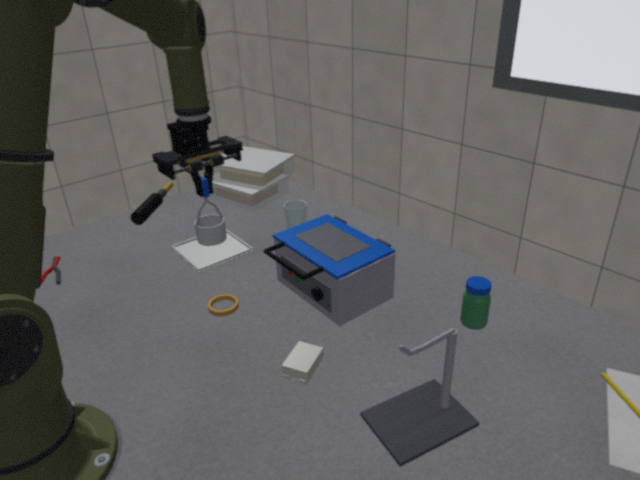

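The picture shows the basket upright just above the tray at (210,232). I'll lower it slowly until it touches.

```bash
python3 -m jog '[{"claw":5,"dx":3,"dy":0,"dz":5,"spin":0},{"claw":5,"dx":3,"dy":0,"dz":9,"spin":0},{"claw":5,"dx":3,"dy":0,"dz":13,"spin":0},{"claw":5,"dx":3,"dy":0,"dz":16,"spin":0},{"claw":5,"dx":3,"dy":0,"dz":18,"spin":0},{"claw":5,"dx":3,"dy":0,"dz":20,"spin":0},{"claw":5,"dx":3,"dy":0,"dz":20,"spin":0},{"claw":5,"dx":3,"dy":0,"dz":20,"spin":0}]'
```

```text
time: 7.83
position: [0.5195, 0.3578, 0.1525]
tool_rot: [2.279, 2.163, -0.0]
ft_force: [-0.5, 0.8, -2.1]
grip_width: 0.183
grip_force: 25.0
```

```bash
python3 -m jog '[{"claw":5,"dx":0,"dy":0,"dz":1,"spin":0},{"claw":5,"dx":0,"dy":0,"dz":2,"spin":0},{"claw":5,"dx":0,"dy":0,"dz":2,"spin":0},{"claw":5,"dx":0,"dy":0,"dz":2,"spin":0}]';  python3 -m jog '[{"claw":5,"dx":0,"dy":0,"dz":1,"spin":0},{"claw":5,"dx":0,"dy":0,"dz":1,"spin":0},{"claw":5,"dx":0,"dy":0,"dz":1,"spin":0}]'
```

```text
time: 8.17
position: [0.5195, 0.3578, 0.1505]
tool_rot: [2.279, 2.162, 0.0]
ft_force: [-0.1, 0.9, -2.0]
grip_width: 0.183
grip_force: 25.0
time: 8.42
position: [0.5195, 0.3578, 0.1495]
tool_rot: [2.279, 2.162, -0.0]
ft_force: [0.1, 0.6, -1.0]
grip_width: 0.185
grip_force: 25.0
```

```bash
python3 -m jog '[{"claw":5,"dx":0,"dy":0,"dz":1,"spin":0},{"claw":5,"dx":0,"dy":0,"dz":1,"spin":0},{"claw":5,"dx":0,"dy":0,"dz":1,"spin":0}]'; python3 -m jog '[{"claw":5,"dx":0,"dy":0,"dz":1,"spin":0},{"claw":5,"dx":0,"dy":0,"dz":1,"spin":0},{"claw":5,"dx":0,"dy":0,"dz":1,"spin":0}]'
```

```text
time: 8.67
position: [0.5195, 0.3578, 0.1484]
tool_rot: [2.279, 2.163, -0.0]
ft_force: [1.1, -0.1, -1.5]
grip_width: 0.181
grip_force: 25.0
time: 8.92
position: [0.5195, 0.3578, 0.1475]
tool_rot: [2.279, 2.162, -0.0]
ft_force: [-0.0, -0.8, -2.3]
grip_width: 0.183
grip_force: 25.0
```

```bash
python3 -m jog '[{"claw":5,"dx":0,"dy":0,"dz":1,"spin":0},{"claw":5,"dx":0,"dy":0,"dz":1,"spin":0},{"claw":5,"dx":0,"dy":0,"dz":1,"spin":0}]'; python3 -m jog '[{"claw":5,"dx":0,"dy":0,"dz":1,"spin":0},{"claw":5,"dx":0,"dy":0,"dz":1,"spin":0},{"claw":5,"dx":0,"dy":0,"dz":1,"spin":0}]'; python3 - <<'E'
from h import *
im=get_image('side'); P=cloud(im); hsv=cv2.cvtColor(im['frame'],cv2.COLOR_RGB2HSV); save(im,'s4.png')
q=P[(im['depth']>0)&(np.abs(P[...,0]-.52)<.05)&(np.abs(P[...,1]-.358)<.05)&(P[...,2]<.2)]
print(np.histogram(q[:,2],np.arange(-.005,.2,.005)))
cup=q[(q[:,2]>.025)&(q[:,2]<.07)];print(np.percentile(cup,[1,50,99],axis=0))
cv2.imwrite('pics/s4c.png',cv2.resize(cv2.cvtColor(im['frame'],4)[150:280,150:280],None,fx=4,fy=4))
E
```

```text
time: 9.17
position: [0.5195, 0.3578, 0.1465]
tool_rot: [2.279, 2.163, -0.0]
ft_force: [0.5, -0.7, -2.1]
grip_width: 0.179
grip_force: 25.0
time: 9.42
position: [0.5195, 0.3578, 0.1455]
tool_rot: [2.279, 2.162, -0.0]
ft_force: [0.9, -0.1, -1.0]
grip_width: 0.181
grip_force: 25.0
(array([  0, 265, 145,  46,  47,  59,  65,  83,  84, 100,  96, 107, 101,
        23,  11,  10,  11,   9,  11,   9,  12,  15,  14,  10,   8,   5,
         9,  28,  31,  31,  38,  31,  34,  38,  52,  34,  40,  30,  34,
        29]), array([-0.005,  0.   ,  0.005,  0.01 ,  0.015,  0.02 ,  0.025,  0.03 ,
        0.035,  0.04 ,  0.045,  0.05 ,  0.055,  0.06 ,  0.065,  0.07 ,
        0.075,  0.08 ,  0.085,  0.09 ,  0.095,  0.1  ,  0.105,  0.11 ,
        0.115,  0.12 ,  0.125,  0.13 ,  0.135,  0.14 ,  0.145,  0.15 ,
        0.155,  0.16 ,  0.165,  0.17 ,  0.175,  0.18 ,  0.185,  0.19 ,
        0.195]))
[[0.48486166 0.31780333 0.02624148]
 [0.51994919 0.34626639 0.04519635]
 [0.5544321  0.39138979 0.06740102]]
```

View pics/s4c.png

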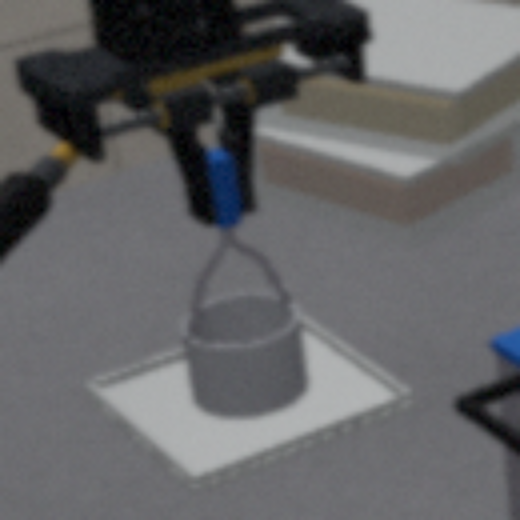

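The crop shows the basket upright and central in the tray. The cup rim is at about z = 0.060, so a few mm remain. I'll keep lowering.

```bash
for i in 1 2 3 ; do python3 -m jog '[{"claw":5,"dx":0,"dy":0,"dz":1,"spin":0},{"claw":5,"dx":0,"dy":0,"dz":1,"spin":0},{"claw":5,"dx":0,"dy":0,"dz":1,"spin":0}]' | grep -E "pos|ft_f"; done
```

```text
position: [0.5195, 0.3578, 0.1445]
ft_force: [-0.7, 0.3, -1.6]
position: [0.5195, 0.3578, 0.1435]
ft_force: [-0.6, -0.1, -1.3]
position: [0.5195, 0.3578, 0.1425]
ft_force: [0.1, 0.8, -1.9]
```

```bash
for i in 1 2 3 ; do python3 -m jog '[{"claw":5,"dx":0,"dy":0,"dz":1,"spin":0},{"claw":5,"dx":0,"dy":0,"dz":1,"spin":0},{"claw":5,"dx":0,"dy":0,"dz":1,"spin":0}]' | grep -E "pos|ft_f"; done
python3 - <<'E'
from h import *
for n in('side','scene'):
    im=get_image(n); P=cloud(im)
    q=P[(im['depth']>0)&(np.hypot(P[...,0]-.52,P[...,1]-.358)<.045)&(P[...,2]<.12)]
    print(n,np.histogram(q[:,2],np.arange(.04,.08,.002)))
E
```

```text
position: [0.5195, 0.3578, 0.1415]
ft_force: [0.0, -0.6, -0.6]
position: [0.5195, 0.3578, 0.1405]
ft_force: [-0.5, -0.1, -1.6]
position: [0.5197, 0.3579, 0.1404]
ft_force: [-0.8, -1.0, 4.8]
side (array([35, 43, 41, 42, 35, 39, 44, 41, 10,  3,  4,  4,  6,  2,  5,  4,  4,
        2,  2]), array([0.04 , 0.042, 0.044, 0.046, 0.048, 0.05 , 0.052, 0.054, 0.056,
       0.058, 0.06 , 0.062, 0.064, 0.066, 0.068, 0.07 , 0.072, 0.074,
       0.076, 0.078]))
scene (array([28, 32, 29, 29, 35, 34, 35, 37, 35, 12,  5,  3,  2,  2,  4,  1,  6,
        2,  2]), array([0.04 , 0.042, 0.044, 0.046, 0.048, 0.05 , 0.052, 0.054, 0.056,
       0.058, 0.06 , 0.062, 0.064, 0.066, 0.068, 0.07 , 0.072, 0.074,
       0.076, 0.078]))
```

Contact: the force went up to +4.8 N and the rim is at about 0.056. Now I open gently and rise straight up.

```bash
python3 -m jog '[{"claw":25,"dx":0,"dy":0,"dz":0,"spin":0},{"claw":40,"dx":0,"dy":0,"dz":0,"spin":0},{"claw":50,"dx":0,"dy":0,"dz":0,"spin":0},{"claw":50,"dx":0,"dy":0,"dz":0,"spin":0},{"claw":50,"dx":0,"dy":0,"dz":0,"spin":0},{"claw":50,"dx":0,"dy":0,"dz":-15,"spin":0},{"claw":50,"dx":0,"dy":0,"dz":-35,"spin":0},{"claw":50,"dx":0,"dy":0,"dz":-65,"spin":0},{"claw":50,"dx":0,"dy":0,"dz":-100,"spin":0},{"claw":50,"dx":0,"dy":0,"dz":-120,"spin":0},{"claw":50,"dx":0,"dy":0,"dz":-120,"spin":0}]'; python3 - <<'E'
from h import *
import numpy as np
im=get_image('side')
cv2.imwrite('pics/s5c.png',cv2.resize(cv2.cvtColor(im['frame'],4)[150:280,150:300],None,fx=4,fy=4))
s=get_state();M=R.from_rotvec(s['tool_rot']).as_matrix();print(M.round(3).tolist(),M.T@(np.array([.492,.025,.24])-s['position'])*1000)
E
```

```text
time: 11.98
position: [0.5213, 0.3598, 0.2654]
tool_rot: [2.278, 2.161, 0.015]
ft_force: [-0.2, -0.2, 0.6]
grip_width: 0.568
grip_force: 0.0
[[0.052, 0.999, 0.005], [0.999, -0.052, 0.003], [0.003, 0.005, -1.0]] [-335.10929321  -11.15134057   21.45258085]
```

View pics/s5c.png

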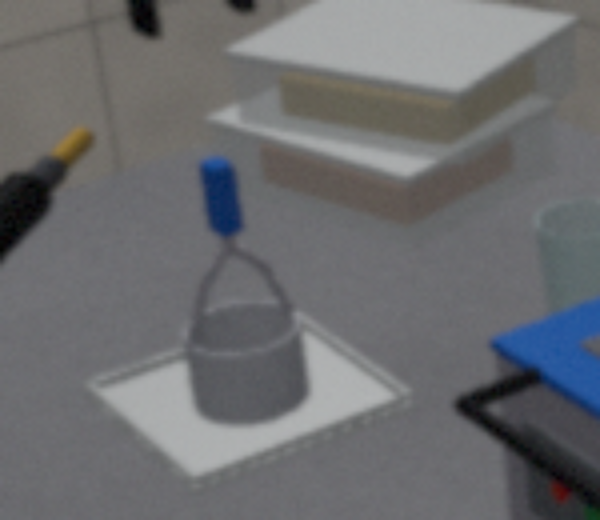

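The basket stands upright and free in the tray. Next, the handle.

```bash
python3 -m jog '[{"claw":40,"dx":-20,"dy":-1,"dz":0,"spin":0},{"claw":35,"dx":-55,"dy":-2,"dz":0,"spin":0},{"claw":30,"dx":-90,"dy":-3,"dz":0,"spin":0},{"claw":30,"dx":-125,"dy":-4,"dz":0,"spin":0},{"claw":30,"dx":-160,"dy":-5,"dz":0,"spin":0},{"claw":30,"dx":-195,"dy":-6,"dz":0,"spin":0},{"claw":30,"dx":-230,"dy":-7,"dz":0,"spin":0},{"claw":30,"dx":-265,"dy":-8,"dz":0,"spin":0},{"claw":30,"dx":-295,"dy":-9,"dz":10,"spin":0},{"claw":30,"dx":-320,"dy":-10,"dz":20,"spin":0},{"claw":30,"dx":-335,"dy":-11,"dz":25,"spin":0},{"claw":30,"dx":-335,"dy":-11,"dz":25,"spin":0},{"claw":30,"dx":-335,"dy":-11,"dz":25,"spin":0}]'; python3 w.py wrist2.png bar
```

```text
time: 13.12
position: [0.4903, 0.0233, 0.2333]
tool_rot: [-2.28, -2.159, 0.002]
ft_force: [0.5, 0.4, 0.7]
grip_width: 0.342
grip_force: 0.0
axes (cols) [[0.054, 0.999, -0.002], [0.999, -0.054, 0.0], [0.0, -0.002, -1.0]] [0.4903 0.0233 0.2333] [ 0.26 -0.   -0.35  1.83 -0.    1.32 -0.15]
bar 44 world med [ 0.4913 -0.0359  0.1183] rect [496.1 -34. ] [ 9.8 28.3] 57.3 tool mid range [-53.3  11.2 115.5] [-59.7  -0.8 113.7] [-46.9  23.1 117.4]
  px 321.0 304.0
lid 25467 world med [0.6216 0.0924 0.1188] rect [616.8  24.6] [219.4 153.7] 85.7 tool mid range [ 31.3 126.4 114.3] [-52.9  52.3 112.8] [115.5 200.6 115.8]
  px 484.0 161.0
```

View pics/wrist2.png

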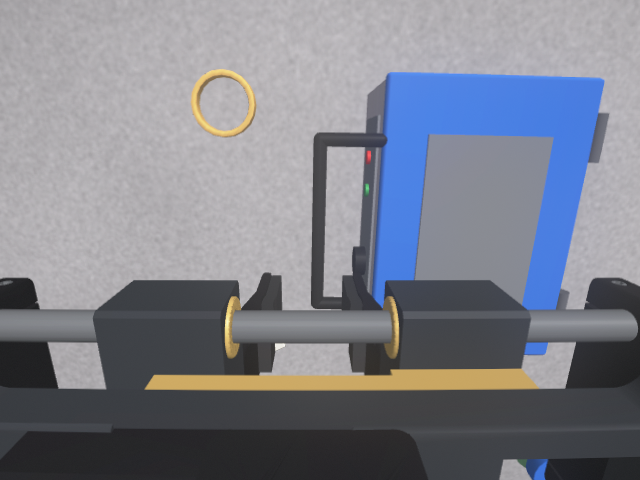

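The wrist view shows the bar at column 320, rows 135–300, with the jaws straddling that column. I'll get its points exactly.

```bash
python3 - <<'E'
from h import *
s=get_state(); im=get_image('wrist')
T=np.eye(4); T[:3,:3]=R.from_rotvec(s['tool_rot']).as_matrix(); T[:3,3]=s['position']; im['T']=T@np.array(im['mount'])
P=cloud(im);V=im['frame'].max(2)
for v in range(130,306,15):
    c=np.nonzero((V[v,300:345]<80))[0]+300
    if len(c): 
        q=P[v,c]; q=q[im['depth'][v,c]>0]; print(v,c.min(),c.max(),np.median(q,0).round(4) if len(q) else None, (((np.median(q,0)-T[:3,3])@T[:3,:3])*1000).round(1) if len(q) else '')
E
```

```text
145 314 344 [0.5066 0.0938 0.1189] [ 69.7  12.3 115. ]
160 313 324 [0.4984 0.0836 0.1187] [ 59.1   4.8 115.2]
175 313 324 [0.4979 0.0728 0.1194] [ 48.3   4.8 114.6]
190 313 323 [0.497  0.0618 0.1199] [ 37.3   4.5 114. ]
205 312 323 [0.4961 0.0505 0.119 ] [ 26.    4.2 114.9]
220 312 323 [0.4956 0.0389 0.119 ] [ 14.4   4.2 115. ]
235 312 322 [0.4946 0.0272 0.1191] [  2.6   3.9 114.8]
250 312 322 [0.494  0.0151 0.1196] [ -9.5   3.9 114.3]
265 311 321 [0.4927 0.0026 0.1187] [-22.    3.2 115.2]
280 311 344 [ 0.4928 -0.01    0.1192] [-34.7   4.  114.7]
295 311 344 [ 0.4926 -0.0228  0.1195] [-47.4   4.5 114.4]
```

```bash
python3 -m jog '[{"claw":28,"dx":10,"dy":4,"dz":20,"spin":0},{"claw":28,"dx":10,"dy":4,"dz":50,"spin":1},{"claw":28,"dx":10,"dy":4,"dz":80,"spin":1},{"claw":28,"dx":10,"dy":4,"dz":100,"spin":1},{"claw":28,"dx":10,"dy":4,"dz":115,"spin":1},{"claw":28,"dx":10,"dy":4,"dz":124,"spin":1},{"claw":28,"dx":10,"dy":4,"dz":124,"spin":1},{"claw":28,"dx":10,"dy":4,"dz":124,"spin":1},{"claw":15,"dx":10,"dy":4,"dz":124,"spin":1},{"claw":2,"dx":10,"dy":4,"dz":124,"spin":1},{"claw":2,"dx":10,"dy":4,"dz":124,"spin":1},{"claw":2,"dx":10,"dy":4,"dz":124,"spin":1},{"claw":2,"dx":10,"dy":4,"dz":124,"spin":1},{"claw":2,"dx":10,"dy":4,"dz":124,"spin":1}]' 40
```

```text
time: 14.38
position: [0.4959, 0.0337, 0.1114]
tool_rot: [2.297, 2.142, 0.001]
ft_force: [-1.7, 0.5, 5.2]
grip_width: 0.099
grip_force: 40.0
```

```bash
python3 -m jog '[{"claw":2,"dx":0,"dy":0.3,"dz":-9,"spin":0},{"claw":2,"dx":0,"dy":1.2,"dz":-17.3,"spin":0},{"claw":2,"dx":0,"dy":2.5,"dz":-26,"spin":0},{"claw":2,"dx":0,"dy":3.9,"dz":-34.5,"spin":0},{"claw":2,"dx":0,"dy":3.9,"dz":-34.5,"spin":0}]'; python3 - <<'E'
from h import *
im=get_image('side')
cv2.imwrite('pics/s6c.png',cv2.resize(cv2.cvtColor(im['frame'],4)[150:330,230:430],None,fx=3,fy=3))
E
```

```text
time: 14.8
position: [0.4998, 0.0333, 0.1468]
tool_rot: [2.297, 2.142, 0.001]
ft_force: [1.8, 0.4, -4.2]
grip_width: 0.098
grip_force: 40.0
```

View pics/s6c.png

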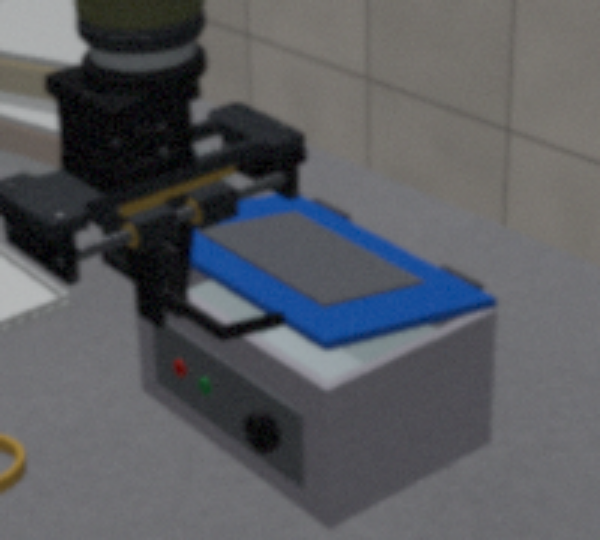

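The lid is up about 10° and held: bar at (225,330) in the crop, lid gap visible. Continuing along the arc.

```bash
python3 -m jog '[{"claw":2,"dx":0,"dy":2,"dz":-8,"spin":0},{"claw":2,"dx":0,"dy":4.2,"dz":-16.8,"spin":0},{"claw":2,"dx":0,"dy":9.8,"dz":-33.3,"spin":0},{"claw":2,"dx":0,"dy":16.9,"dz":-49.1,"spin":0},{"claw":2,"dx":0,"dy":25.3,"dz":-64.3,"spin":0},{"claw":2,"dx":0,"dy":35,"dz":-78.7,"spin":0},{"claw":2,"dx":0,"dy":45.9,"dz":-92.2,"spin":0},{"claw":2,"dx":0,"dy":57.9,"dz":-104.8,"spin":0},{"claw":2,"dx":0,"dy":71,"dz":-116.1,"spin":0},{"claw":2,"dx":0,"dy":85.1,"dz":-126.4,"spin":0},{"claw":2,"dx":0,"dy":92.5,"dz":-131,"spin":0},{"claw":2,"dx":0,"dy":99.9,"dz":-135.3,"spin":0},{"claw":2,"dx":0,"dy":99.9,"dz":-135.3,"spin":0},{"claw":2,"dx":0,"dy":99.9,"dz":-135.3,"spin":0},{"claw":2,"dx":0,"dy":99.9,"dz":-135.3,"spin":0}]'; python3 - <<'E'
from h import *
im=get_image('side'); save(im,'s7.png'); P=cloud(im); hsv=cv2.cvtColor(im['frame'],cv2.COLOR_RGB2HSV)
m=(im['depth']>0)&(hsv[...,0]>100)&(hsv[...,0]<125)&(hsv[...,1]>150)&(np.abs(P[...,1]-.02)<.13)&(P[...,2]>.1)
q=P[m]; c=q.mean(0); n=np.linalg.svd(q-c,full_matrices=False)[2][2]; print(len(q),c.round(3),'angle',np.degrees(np.arccos(abs(n[2]))))
E
```

```text
time: 16.1
position: [0.5973, 0.0262, 0.2833]
tool_rot: [-2.297, -2.142, 0.004]
ft_force: [-6.8, 0.2, 10.1]
grip_width: 0.097
grip_force: 40.0
2539 [0.644 0.005 0.203] angle 64.35216314691145
```

View pics/s7.png

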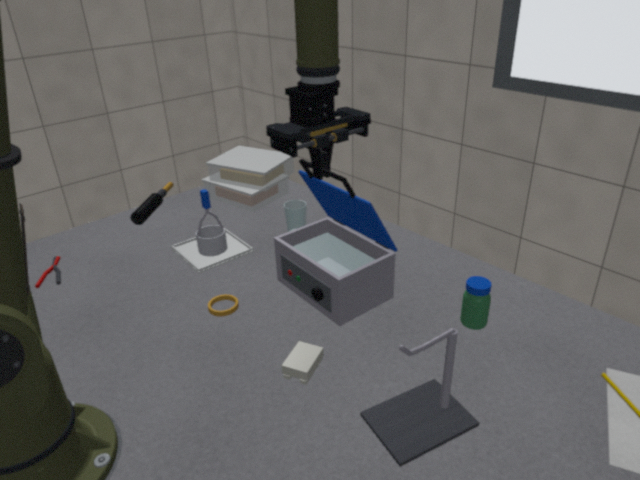

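The lid stands open, the basket is upright in the tray and the bystanders are unmoved. The angle estimates are 61–64°, with a slight push towards the hinge, so I'll ease back about 2°.

```bash
python3 -m jog '[{"claw":2,"dx":0,"dy":-3,"dz":1,"spin":0},{"claw":2,"dx":0,"dy":-6.5,"dz":2.5,"spin":0},{"claw":2,"dx":0,"dy":-6.5,"dz":2.5,"spin":0},{"claw":2,"dx":0,"dy":-6.5,"dz":2.5,"spin":0},{"claw":2,"dx":0,"dy":-6.5,"dz":2.5,"spin":0},{"claw":2,"dx":0,"dy":-6.5,"dz":2.5,"spin":0}]'; python3 - <<'E'
from h import *
im=get_image('side'); P=cloud(im); hsv=cv2.cvtColor(im['frame'],cv2.COLOR_RGB2HSV)
m=(im['depth']>0)&(hsv[...,0]>100)&(hsv[...,0]<125)&(hsv[...,1]>150)&(np.abs(P[...,1]-.02)<.13)&(P[...,2]>.1)
m=cv2.erode(m.astype(np.uint8),np.ones((7,7)))>0
q=P[m]; c=np.median(q,0); n=np.linalg.svd(q-c,full_matrices=False)[2][2]; print(len(q),c.round(3),'angle',np.degrees(np.arccos(abs(n[2]))))
E
```

```text
time: 16.65
position: [0.5911, 0.0267, 0.2797]
tool_rot: [-2.297, -2.142, 0.004]
ft_force: [-5.1, -0.9, 7.1]
grip_width: 0.103
grip_force: 40.0
1042 [ 0.645 -0.001  0.188] angle 57.13095859399196
```

```bash
python3 -m jog '[{"claw":2,"dx":0,"dy":2,"dz":-1.5,"spin":0},{"claw":2,"dx":0,"dy":4,"dz":-3,"spin":0},{"claw":2,"dx":0,"dy":4,"dz":-3,"spin":0},{"claw":2,"dx":0,"dy":4,"dz":-3,"spin":0},{"claw":2,"dx":0,"dy":4,"dz":-3,"spin":0},{"claw":2,"dx":0,"dy":4,"dz":-3,"spin":0},{"claw":2,"dx":0,"dy":4,"dz":-3,"spin":0}]'; python3 - <<'E'
from h import *
im=get_image('side'); P=cloud(im); hsv=cv2.cvtColor(im['frame'],cv2.COLOR_RGB2HSV)
m=(im['depth']>0)&(hsv[...,0]>100)&(hsv[...,0]<125)&(hsv[...,1]>150)&(np.abs(P[...,1]-.02)<.13)&(P[...,2]>.1)
m=cv2.erode(m.astype(np.uint8),np.ones((7,7)))>0
q=P[m]; c=np.median(q,0); n=np.linalg.svd(q-c,full_matrices=False)[2][2]; print(len(q),c.round(3),'angle',np.degrees(np.arccos(abs(n[2]))))
E
```

```text
time: 17.28
position: [0.5955, 0.0264, 0.2823]
tool_rot: [-2.297, -2.142, 0.003]
ft_force: [-5.6, -0.4, 5.9]
grip_width: 0.099
grip_force: 40.0
1113 [ 0.649 -0.01   0.186] angle 58.516674024815686
```

```bash
python3 -c "
from bench import *
print(close_job())"
```

```text
the job is handed in; nothing more can be done
None
```

The basket is standing upright and released in the drip tray, and the gripper is still holding the lid by its bar at about 59–60°; none of the bystanders looked moved, and I handed the job in at about 17 s.

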